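# Set the running clearance of a bar stop

## Task

Slide the copper bar along the channel of the bar stop until its end is fully home against the dark end stop. Then turn the black thumbscrew on the bridge clockwise (seen from above) until it seats, back it off a quarter turn, and finish still gripping the thumbscrew at that setting, with the bar still home. Leave the other things on the bench alone.

Things in the scene. Friction and masses are not known exactly. Their poses are not given: they have to be found in the camera images.
- bar_stop: Fixture fixed to the bench; origin on the bench top, z up, x along the channel towards the end stop. Grey base 12 mm thick (the bar's bed is z 12), x -45 to 72, y +-43 mm; a 30 mm wide tongue goes on under the bar to x -96. Channel 38 mm wide between walls up to z 24, x -45 to 72. Aluminium bridge over it: x -5 to 21, y +-39, top z 60, with a white dial, long marks every quarter turn.
- stop_face (a point): Middle of the face of the dark steel end stop that closes the channel, 56 mm along +x from the bar stop's origin, 20 mm above the bench; the stop is 50 mm wide and reaches z 29 mm. The bar's end comes to rest on this face.
- bar_center (a point): Centre of the loose copper bar, 160 x 35 x 9 mm along its x, y, z, 0.34 to 0.5 kg. It lies in the channel, its x along the channel's, drawn out 20 to 38 mm. Its free (-x) end sticks out past walls and tongue, where it can be gripped across its width or pushed on its end. Fully home, its centre is at x -24 mm in the bar stop's frame, its free end at x -104 mm.
- wing_center (a point): Centre of the thumbscrew's wing, a black upright plate 46 mm long (its x), 12 mm thick (its y), 26 mm tall, white mark at its +x end. The screw's axis is vertical through it, at x +8 mm, y 0 in the bar stop's frame. It is 88 mm above the bench when seated and rises 1.27 mm per rad undone. Grip across the thickness from above.
- thumbscrew (a joint): Turn of the thumbscrew, rad: 0 = seated, against a firm stop; negative = undone. Grows when turned clockwise seen from above (the wing's yaw falls by as much). Starts 1.2 to 2.5 rad undone, turns with a drag of about 0.06 N m and stays where it is left. A quarter turn back from the seat is -1.57.
- tape: Amber tape roll, 96 mm across, 15 mm high, a bystander; origin at the centre of its underside.
- driver: Red screwdriver, 170 mm long, a bystander; origin at the centre of its underside.
- pliers: Blue-handled long-nose pliers, 134 mm long, a bystander; origin at the centre of its underside.
- bin: Yellow parts bin, 111 x 76 x 52 mm, a bystander; origin at the centre of its underside.

How it is judged:
By the outcome, as a careful person would: the job done as asked, in the order asked, and still so for the second after the job is handed in, while the arm keeps its last pose, push and grip.
It also fails if it takes over 58 s, if anything falls off the work surface, if the arm or the gripper's body presses on something with over 40 N, if the wrist force passes 120 N, or if a joint passes its speed limit or range.

## Robot

A 7-joint arm with a two-finger parallel gripper is mounted at the origin on a cart in front of the work surface, level with it; the furniture and walls round the work are solid. World frame = base frame: x ahead of the robot, y to its left, z up, the work surface at z = 0. Lengths are in mm, angles in rad, forces in N, time in s.
With the tool pointing down it reaches from about 400 to 875 mm from the base axis. Payload 4.4 kg.
Tool frame: the origin (TCP) lies on the centre line of the jaws, within the pads' length; the fingertips stand 25 mm ahead of it and the grasp point (between the pads) lies 6 mm ahead of it; x points along the fingers, y is the direction in which the jaws open and shut, and the axes are right-handed (so a half turn about x gives the same grasp; the last joint's range is limited). The gripper opens to 85 mm and grips with 20 to 120 N. Pads are 22 mm wide; open, the fingers measure 114 mm over their backs; the gripper's body (76 mm by 85 mm) begins 54 mm behind the grasp point. The pads swing forward as they close: fully open they stand 13 mm farther back than shut.
Start: joints at [-1.402, 0.628, 0.038, 1.517, -0.027, 0.996, -0.02], TCP at [151.197, 632.184, 256.313] pointing down, gripper open.
Joint ranges: [-3.06, 3.06], [-0.37, 2.12], [-1.25, 1.32], [0.18, 2.47], [-1.1, 4.24], [0.23, 1.98], [-2.94, 2.94]. Speed limits (rad/s): [2.57, 2.57, 3.14, 3.14, 3.14, 3.14, 3.14].

## Interface

Orientations are given as [roll, pitch, yaw] about the fixed x, y, z axes, in that order (R = Rz(yaw) Ry(pitch) Rx(roll)).
In Python, from cell import * gives the robot as it stands. The module is installed in compiled form; this text tells all that it offers.
- The arm moves only by the tool jog_arm, never from a script. Its argument "series" is a list of rows, each a list of 3 entries, a list of its own where there are three numbers: the turn, a rotation vector about the tool's x, y, z in degrees, then the shift along the tool's x, y, z in mm, then the gripper's target within -1 to 1 (shut at 1, half-way at 0, fully open at -1). In form: [[[rx, ry, rz], [dx, dy, dz], hand], ...]. A call has 1 to 8 rows; each row shifts and turns the commanded pose from where the row before left it, along the tool's axes as they then stand; what a row does not reach is not made up. A row lasts 1/8 s, in which the tool goes at most 62.5 mm and 10.7 degrees, less where a joint would pass 70% of its speed; a pose out of reach is approached as far as the arm can. A call is refused whole if a number of a shift passes 62.5 or a number of a turn 10.7, either way. A call with a gripper value outside its range is refused whole. The fingers move at their own pace and stop on an object; the grip force is fixed at half the most. Time passes only in rows, so rows that do not move let the fingers close. It gives the time, the measured TCP pose, the force and the opening at its end, in the units of the state.
- read_state(): the state, without advancing time (a new reading comes with each control period).
- get_image(name): name is "scene" or "top"; returns a dict with "img" (384x512x3 uint8, red, green, blue), "range_z" (384x512 float32, mm along the optical axis (not along the pixel's ray), 0 where there is no reading), "fovy" (degrees; the focal length in pixels is half the picture's height over the tangent of half this angle, whatever the lens; pixels are square), "cx", "cy" (the principal point, pixels), "k1" (the pictures are not rectified: a ray, as slopes to the right and down, at radius r is drawn at 1 + k1 r^2 times it, then the intrinsics apply), "cam_to_world" (4x4, takes a point from camera to world coordinates). Camera axes: x right, y up, looking along -z (the intrinsics and any distortion apply to the point x, -y, -z); pixel columns grow to the right and rows downward; lengths in mm; the calibration is good to about 2 mm. A picture is of the moment at which its call begins.
- finish_job(): hands the job in, once; it reports no verdict.
The state is a dict: "clock": time; "qpos": joint angles; "qd": joint speeds; "tau": joint torques, N m; "eef_pos": TCP position; "tool_rot": TCP orientation; "force": force on the tool from outside, world axes, zero at the start; "torque": the same for the moment, N m; "width": finger opening in mm.
Only numpy, scipy, OpenCV 4.12 (cv2) and the standard library are available. Lean on these libraries where they do the work, as an engineer would, in place of code of your own. Each camera call takes 0.05 s, during which the arm holds its last target. There are 200 camera calls.

## Working session

There is one attempt and no reset: what is moved stays moved. The work goes in short steps, Python scripts to look and compute and a tool call to move; the robot and the scene stay as the last step left them, time stands still between calls to the robot, and variables do not carry over. Pictures are saved under pics/ and viewed, about 8 in all and at most 12, crops included, and the job is handed in when it is done.

Besides the shell and the picture viewer there is one more tool, called after "Request:" as name(argument=value, ...), one argument or row to a line, values as JSON. jog_arm: Moves the arm, as the interface text tells. Its arguments: {"type":"object","properties":{"series":{"type":"array"}},"required":["series"]}

```bash
mkdir -p pics; cat > h.py <<'E'
import numpy as np, cv2
from cell import *
def cloud(c):
    h,w=c["range_z"].shape; f=h/2/np.tan(np.radians(c["fovy"])/2)
    K=np.array([[f,0,c["cx"]],[0,f,c["cy"]],[0,0,1.]])
    u,v=np.meshgrid(np.arange(w),np.arange(h))
    p=cv2.undistortPoints(np.stack([u,v],-1).reshape(-1,1,2).astype(float),K,np.array([c["k1"],0,0,0.])).reshape(h,w,2)
    z=c["range_z"]; P=np.stack([p[...,0]*z,-p[...,1]*z,-z,np.ones_like(z)],-1)@np.array(c["cam_to_world"]).T
    P[z==0]=np.nan
    return P[...,:3]
def save(c,n,roi=None,s=1):
    im=c["img"][...,::-1]
    if roi: im=im[roi[1]:roi[3],roi[0]:roi[2]]
    cv2.imwrite("pics/"+n,cv2.resize(im,None,fx=s,fy=s,interpolation=cv2.INTER_CUBIC))
E
python3 - <<'E'
from h import *
s=read_state();print(s)
for n in("scene","top"):
    c=get_image(n);save(c,n+"0.png",s=1.5);np.savez(n+"0.npz",P=cloud(c),img=c["img"])
    print(n,np.round(c["cam_to_world"],2).tolist(),c["fovy"],c["k1"])
E
```

```text
{'clock': 0.0, 'qpos': array([-1.40178168,  0.62935224,  0.03843723,  1.518365  , -0.02700771,
        0.99629863, -0.02000383]), 'qd': array([ 0.00087348,  0.0010447 ,  0.00078653, -0.00086119,  0.00020468,
        0.00011805, -0.0005733 ]), 'tau': array([-2.33393957e-04, -5.63404548e+01,  1.22647025e+00, -1.93444133e+01,
        1.10501511e-02,  1.04936783e-02,  6.30084699e-06]), 'eef_pos': array([151.06308793, 631.60926577, 255.3859536 ]), 'tool_rot': array([-1.56228299,  1.5688909 , -1.79710176]), 'force': array([ 0.52788742, -0.94189451, -0.08692697]), 'torque': array([-0.05267721, -0.00252128,  0.0766429 ]), 'width': 85.1536258616977}
scene [[0.88, 0.24, -0.42, -35.02], [-0.48, 0.44, -0.76, -1047.83], [0.0, 0.87, 0.5, 765.89], [0.0, 0.0, 0.0, 1.0]] 47.523133150484604 0.04329204048757583
top [[0.01, 0.99, -0.16, 308.4], [-1.0, 0.01, 0.01, -4.87], [0.01, 0.16, 0.99, 1554.3], [0.0, 0.0, 0.0, 1.0]] 42.25296649280784 -0.003042915655494893
```

View pics/scene0.png

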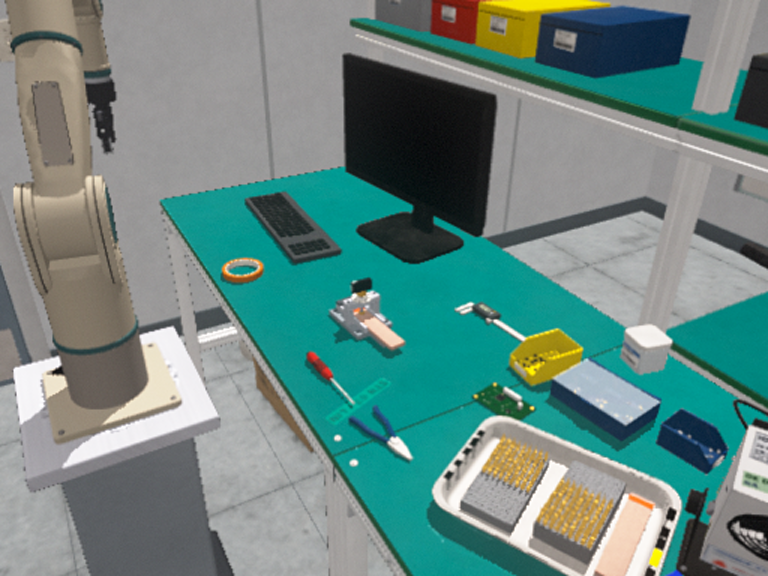

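View pics/top0.png

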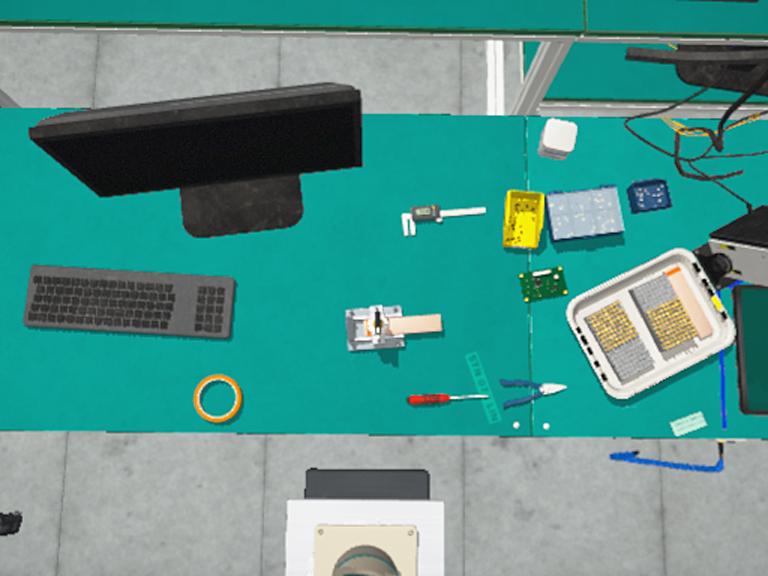

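Scene: the bar stop is at about (362,315) in the scene view and (375,327) in the top view. The copper bar sticks out to the right, towards -y, with its end at (440,323). The wing is dark at (377,320). The screwdriver lies nearest the robot.

```bash
python3 - <<'E'
from h import *
c=get_image("top");save(c,"top1.png",(215,185,310,250),8)
P=cloud(c);hsv=cv2.cvtColor(c["img"],cv2.COLOR_RGB2HSV)
sub=np.zeros(hsv.shape[:2],bool);sub[190:250,220:305]=1
cop=sub&(hsv[...,0]<16)&(hsv[...,1]>50)&(hsv[...,2]>150)&(P[...,2]<35)
rect=None
q=P[cop];print("copper",len(q),np.nanmedian(q[:,2]));
vis=q[q[:,1]<np.nanmax(q[:,1])-0]
r=cv2.minAreaRect(q[:,:2].astype(np.float32));print(r,cv2.boxPoints(r))
for lo,hi in((8,16),(19,27),(27,32),(55,64),(80,115)):
    m=sub&(P[...,2]>lo)&(P[...,2]<hi)&~cop;q=P[m]
    r=cv2.minAreaRect(q[:,:2].astype(np.float32));print(lo,hi,m.sum(),np.round(np.nanmedian(q,0),1),r)
w=sub&(P[...,2]>80);q=P[w];print(np.c_[np.argwhere(w)[:,::-1],np.round(q,0),c["img"][w]].astype(int).tolist())
s=get_image("scene");save(s,"scene1.png",(205,175,285,240),9)
P=cloud(s);sub=np.zeros(P.shape[:2],bool);sub[175:240,205:285]=1
q=P[sub&(P[...,2]>80)];print("scene wing",len(q),np.round(q.mean(0),1),q.min(0),q.max(0),cv2.minAreaRect(q[:,:2].astype(np.float32)))
hsv=cv2.cvtColor(s["img"],cv2.COLOR_RGB2HSV)
cop=sub&(hsv[...,0]<16)&(hsv[...,1]>50)&(hsv[...,2]>150)&(P[...,2]<27)&(P[...,2]>17)
r=cv2.minAreaRect(P[cop][:,:2].astype(np.float32));print("scene cop",r,cv2.boxPoints(r))
E
```

```text
copper 199 20.290129913573992
((507.8611755371094, -69.39362335205078), (37.23139190673828, 159.38284301757812), 4.690133571624756) [[ 482.7917      8.508805]
 [ 495.82397  -150.34035 ]
 [ 532.93066  -147.29605 ]
 [ 519.8984     11.553101]]
8 16 345 [495.5   1.9  11.7] ((502.06243896484375, -54.568023681640625), (180.1328582763672, 256.3397521972656), 0.9219161868095398)
19 27 286 [506.2 -57.3  22.6] ((493.6738586425781, -53.01679229736328), (195.88853454589844, 71.79119873046875), 88.64228057861328)
27 32 54 [499.2  33.8  28.6] ((494.1663818359375, -20.651649475097656), (62.37156677246094, 130.2598876953125), 4.331960201263428)
55 64 143 [499.1 -19.4  59.9] ((500.81158447265625, -18.310178756713867), (39.42665100097656, 76.94327545166016), 89.92195129394531)
80 115 65 [499.7 -19.  101. ] ((500.5893249511719, -19.492372512817383), (45.7406120300293, 12.126486778259277), 0.7673119306564331)
[[251, 207, 523, -16, 102, 102, 103, 105], [252, 207, 523, -19, 105, 148, 149, 151], [250, 208, 521, -13, 97, 61, 61, 63], [251, 208, 521, -16, 100, 42, 42, 45], [252, 208, 521, -19, 98, 28, 29, 31
[... 2126 characters left out ...]
96, 92, 89, 85], [250, 222, 481, -14, 87, 132, 130, 125], [251, 222, 479, -17, 98, 99, 102, 98], [252, 222, 479, -20, 105, 93, 95, 92], [253, 222, 479, -23, 99, 102, 100, 97], [251, 223, 478, -17, 83, 200, 202, 203], [252, 223, 478, -20, 87, 183, 186, 186]]
scene wing 109 [497.4 -22.   93.9] [474.04462097 -28.94029573  80.22606357] [521.34748017 -11.69689428 104.99916924] ((497.6219482421875, -19.864355087280273), (47.75775909423828, 15.68981647491455), 4.456459999084473)
scene cop ((433.41802978515625, -76.95018768310547), (178.01211547851562, 158.2548828125), 2.926025390625) [[ 340.48883     -2.4693656]
 [ 348.5672    -160.51791  ]
 [ 526.3472    -151.43102  ]
 [ 518.26886      6.6175385]]
```

View pics/top1.png

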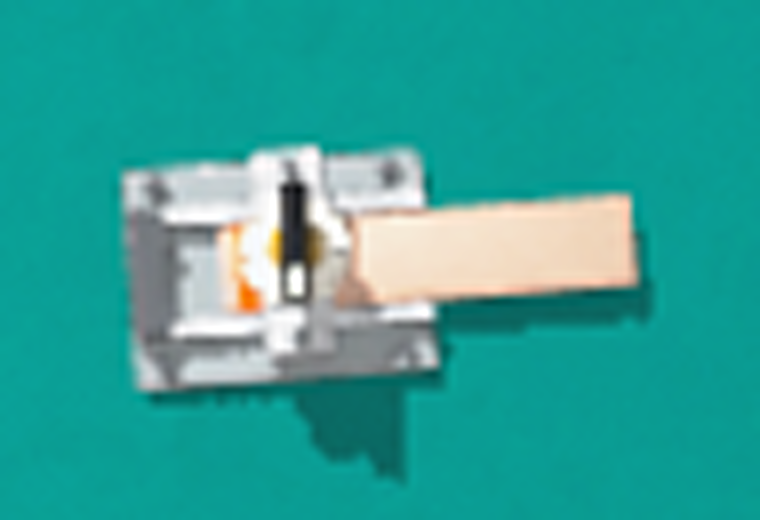

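View pics/scene1.png

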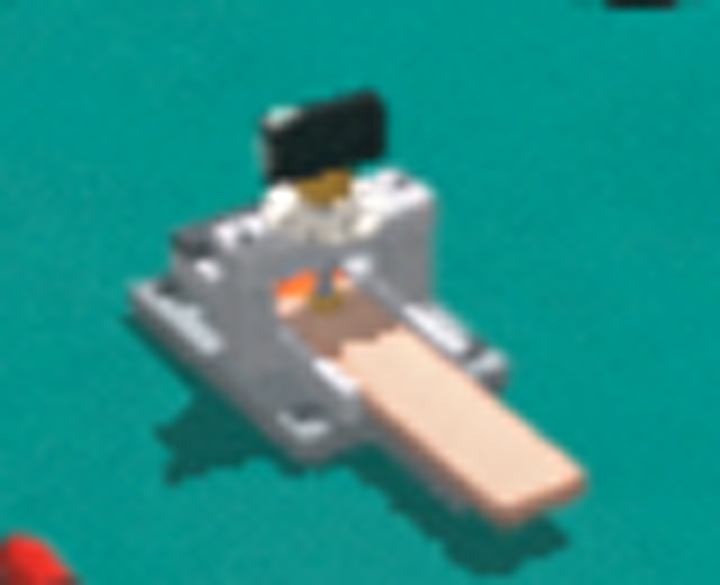

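The wing's long axis is about along world x, with its white mark towards the robot at (295,280) in the crop. The channel points to about 94.7° yaw. The bar is drawn out about 20 mm and its free end is near (514,-149). I'll set out for a point beyond that end.

Request:
jog_arm(
  series=[
    [[-9.1,0,0],[0,0,40],-0.5],
    [[-9.1,0,0],[0,0,40],0.5],
    [[0,0,0],[0,-40,40],1],
    [[0,0,0],[0,-40,40],1],
    [[0,0,0],[0,-40,40],1],
    [[0,0,0],[0,-40,40],1],
    [[0,0,0],[0,-50,20],1],
    [[0,0,0],[0,-50,0],1],
  ],
)

```text
clock: 1.2
eef_pos: [433.1, 373.3, 255.9]
tool_rot: [-0.433, 1.57, -0.353]
force: [0.3, 0.3, -0.0]
width: -0.1
```

Request:
jog_arm(
  series=[
    [[0,0,0],[0,-55,10],1],
    [[0,0,0],[0,-55,10],1],
    [[0,0,0],[0,-55,10],1],
    [[0,0,0],[0,-55,8],1],
    [[0,0,0],[0,-55,0],1],
    [[0,0,0],[0,-55,0],1],
    [[0,0,0],[0,-55,0],1],
    [[0,0,0],[0,-55,0],1],
  ],
)

```text
clock: 2.2
eef_pos: [505.2, -61.5, 256.4]
tool_rot: [0.064, 1.57, 0.147]
force: [0.1, 0.2, 0.2]
width: 0.2
```

Request:
jog_arm(
  series=[
    [[0,0,0],[20,-50,0],1],
    [[0,0,0],[30,-50,0],1],
    [[0,0,0],[40,-26,0],1],
    [[0,0,0],[40,0,0],1],
    [[0,0,0],[40,0,0],1],
    [[0,0,0],[0,0,0],1],
  ],
)

```text
clock: 2.95
eef_pos: [513.3, -184.6, 83.8]
tool_rot: [2.744, 1.564, 2.827]
force: [-1.2, -0.2, 0.9]
width: -0.1
```

```bash
python3 - <<'E'
from h import *
s=read_state();print(s["clock"],s["eef_pos"],s["tool_rot"],s["qpos"],s["force"])
c=get_image("scene");save(c,"scene2.png",(190,130,310,250),5)
E
```

```text
2.95 [ 513.32179192 -184.60571738   83.78879966] [2.74444176 1.56421328 2.82720102] [ 0.30147316  0.73665463 -0.01167365  1.93986687  0.01694518  0.47174489
  1.93123585] [-1.17570957 -0.23279506  0.92269973]
```

View pics/scene2.png

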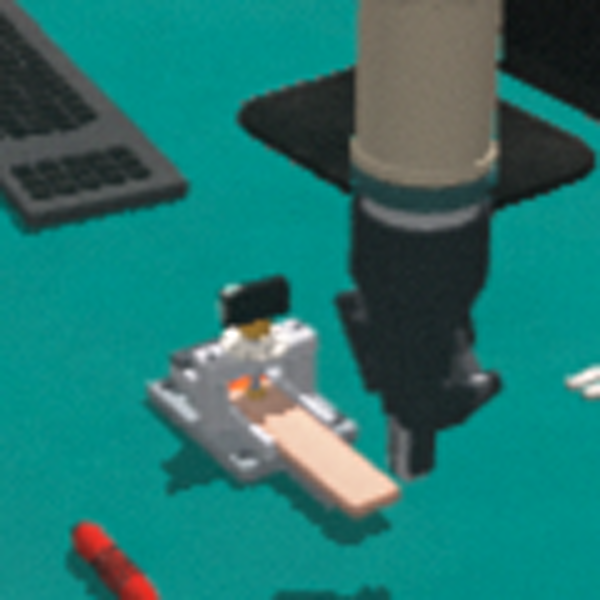

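The closed fingers stand just beyond the bar's free end (390,490), clear of it and roughly in line. I'll lower and start the push.

Request:
jog_arm(
  series=[
    [[0,0,0],[26,0,1],1],
    [[0,0,0],[26,0,1],1],
    [[0,0,0],[0,0,0],1],
    [[0,0,0],[0,6,0],1],
    [[0,0,0],[0,6,0],1],
    [[0,0,0],[0,3,0],1],
    [[0,0,0],[0,3,0],1],
    [[0,0,0],[0,3,0],1],
  ],
)

```text
clock: 4.0
eef_pos: [515.8, -164.0, 34.4]
tool_rot: [-0.797, 1.571, -0.714]
force: [-0.0, -0.2, 0.2]
width: -0.4
```

Request:
jog_arm(
  series=[
    [[0,0,0],[0,2,0],1],
    [[0,0,0],[0,2,0],1],
    [[0,0,0],[0,2,0],1],
    [[0,0,0],[0,2,0],1],
  ],
)

```text
clock: 4.5
eef_pos: [515.2, -156.5, 34.3]
tool_rot: [-1.072, 1.57, -0.99]
force: [-0.1, -2.9, 1.6]
width: -0.5
```

Request:
jog_arm(
  series=[
    [[0,0,0],[0,2,0],1],
    [[0,0,0],[0,2,0],1],
    [[0,0,0],[0,2,0],1],
    [[0,0,0],[0,2,0],1],
    [[0,0,0],[0,2,0],1],
    [[0,0,0],[0,0,0],1],
  ],
)

```text
clock: 5.25
eef_pos: [514.3, -145.9, 34.3]
tool_rot: [1.788, 1.57, 1.872]
force: [-0.0, -2.0, 0.6]
width: -0.3
```

```bash
python3 - <<'E'
from h import *
s=read_state();print(s["clock"],s["eef_pos"],s["force"])
c=get_image("scene");save(c,"scene3.png",(215,175,285,235),10)
E
```

```text
5.25 [ 514.33383826 -145.85048111   34.29548932] [-0.02963884 -2.03038759  0.63541602]
```

View pics/scene3.png

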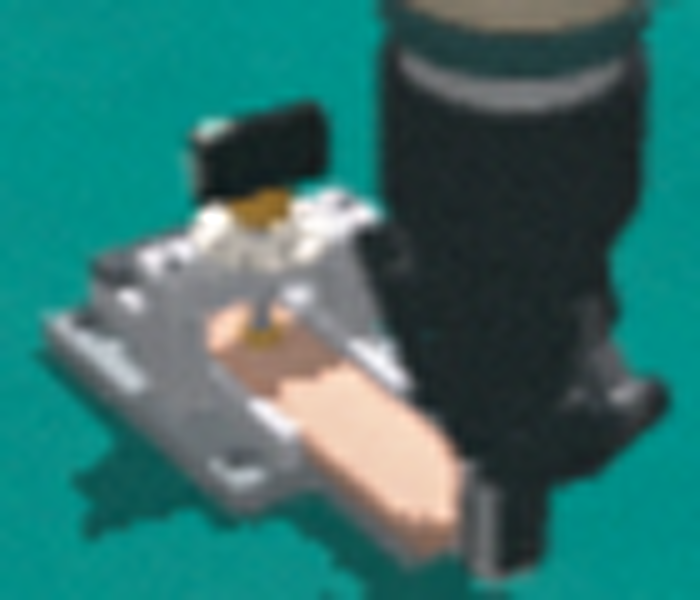

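The bar is sliding, pushed by the fingers at (480,500), with only about 2 N of friction. I'll continue.

Request:
jog_arm(
  series=[
    [[0,0,0],[0,1.5,0],1],
    [[0,0,0],[0,1.5,0],1],
    [[0,0,0],[0,1.5,0],1],
  ],
)

```text
clock: 5.68
eef_pos: [514.0, -143.0, 34.4]
tool_rot: [-1.355, 1.569, -1.273]
force: [0.7, -8.1, 0.6]
width: -0.2
```

Request:
jog_arm(
  series=[
    [[0,0,0],[0,1,0],1],
    [[0,0,0],[0,1,0],1],
  ],
)

```text
clock: 5.92
eef_pos: [514.0, -142.8, 34.4]
tool_rot: [-1.329, 1.567, -1.249]
force: [-0.4, -11.0, -0.1]
width: -0.4
```

Request:
jog_arm(
  series=[
    [[0,0,0],[0,1,0],1],
    [[0,0,0],[0,1,0],1],
  ],
)

```text
clock: 6.18
eef_pos: [514.0, -142.6, 34.5]
tool_rot: [-1.321, 1.565, -1.242]
force: [-0.3, -15.4, -1.1]
width: 0.3
```

The bar stopped firmly: the force rose to 15 N while the TCP held at y -142.6. I'll back off, rise and measure.

Request:
jog_arm(
  series=[
    [[0,0,0],[0,-20,0],1],
    [[0,0,0],[-50,-10,0],1],
    [[0,0,0],[-60,0,0],0.5],
    [[3.7,0,0],[-40,0,0],0],
    [[0,0,0],[0,0,0],-0.3],
  ],
)

```text
clock: 6.8
eef_pos: [517.8, -166.8, 187.1]
tool_rot: [-0.057, 1.565, -0.038]
force: [-0.2, 0.0, 0.1]
width: 54.5
```

```bash
python3 - <<'E'
from h import *
s=read_state();print(s["clock"],s["eef_pos"],s["tool_rot"],s["force"],s["width"])
def rect(q):
    r=cv2.minAreaRect(q[:,:2].astype(np.float32)); return np.round(np.r_[r[0],r[1],r[2]],1)
for n in("top","scene"):
    c=get_image(n);save(c,n+"4.png",(215,185,310,250) if n=="top" else (205,165,285,235),8)
    P=cloud(c);hsv=cv2.cvtColor(c["img"],cv2.COLOR_RGB2HSV)
    box=(np.abs(P[...,0]-505)<45)&(P[...,1]>-170)&(P[...,1]<50)
    cop=box&(hsv[...,0]<16)&(hsv[...,1]>50)&(hsv[...,2]>130)&(P[...,2]<27)&(P[...,2]>15)
    print(n,"bar",cop.sum(),rect(P[cop]))
    w=box&(P[...,2]>85)&(P[...,2]<112)&(P[...,1]>-60);print("wing",w.sum(),rect(P[w]),P[w].mean(0),np.percentile(P[w][:,2],95))
E
```

```text
6.8 [ 517.78230716 -166.79375725  187.12412691] [-0.0573316   1.56546104 -0.03797058] [-0.2365797   0.02467219  0.12907958] 54.49557225025137
top bar 262 [505.4 -49.4  35.7 159.1   4.7]
wing 64 [500.8 -17.9  46.5   9.    0.6] [499.86691693 -17.88448117 100.48808634] 105.52915494056056
scene bar 257 [503.4 -66.3  36.8 131.9   3.3]
wing 92 [497.8 -20.1  47.4  15.    1.4] [497.81749222 -21.99148828  96.00660948] 104.34444517560699
```

View pics/top4.png

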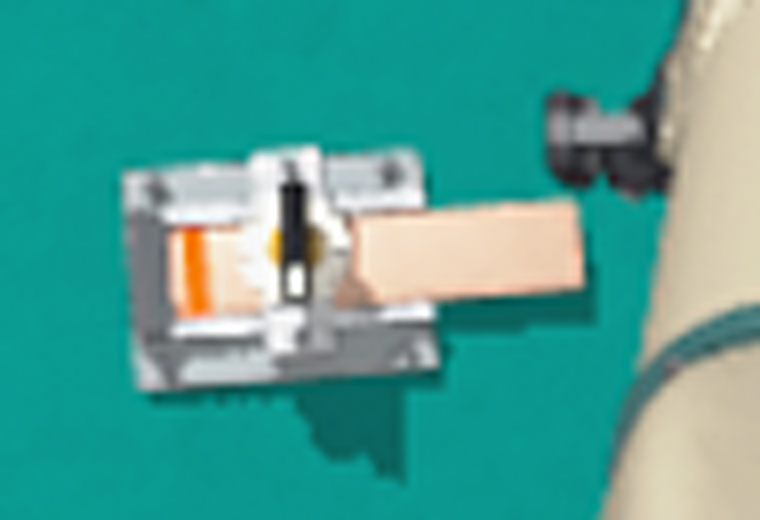

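The bar's end now meets the dark stop at (165,270). Bar centre to screw axis measures 31.8 mm against 32 expected, so it is home. Next I go over the wing.

Request:
jog_arm(
  series=[
    [[0,0,0],[0,50,-5],-0.3],
    [[0,0,0],[0,50,-5],-0.3],
    [[0,0,0],[0,40,-4],-0.3],
    [[0,0,0],[0,8,0],-0.3],
    [[0,0,0],[30,0,0],-0.3],
    [[0,0,0],[0,0,0],-0.3],
  ],
)

```text
clock: 7.65
eef_pos: [497.1, -20.4, 151.9]
tool_rot: [-3.111, 1.564, -3.093]
force: [0.5, 0.1, 0.2]
width: 55.4
```

```bash
python3 - <<'E'
from h import *
s=read_state();print(s["clock"],s["eef_pos"],s["tool_rot"],s["force"],s["qpos"])
c=get_image("scene");save(c,"scene5.png",(190,120,300,240),5)
E
```

```text
7.65 [497.11908863 -20.40177831 151.85306787] [-3.11105909  1.56403942 -3.09296793] [0.50594259 0.05587332 0.23422841] [-0.03358095  0.57529218  0.02631226  2.03191563 -0.02729012  0.54146027
  1.60086873]
```

View pics/scene5.png

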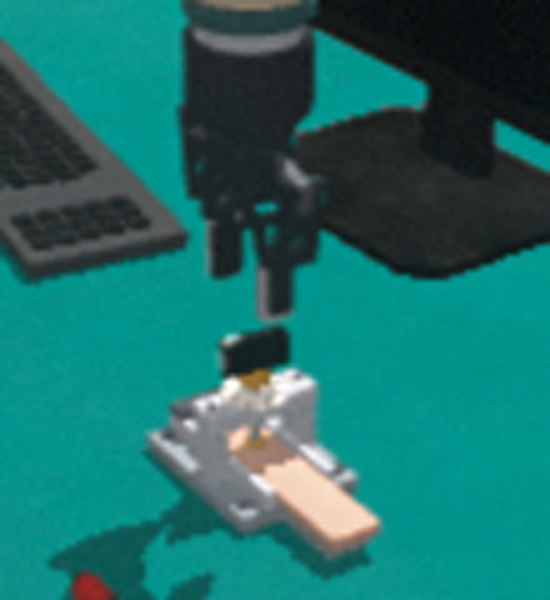

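The jaws hang above and straddle the wing (255,350). I'll trim, descend and close.

Request:
jog_arm(
  series=[
    [[0,0,0],[15,1.5,3.5],-0.3],
    [[0,0,0],[18,0,0],-0.3],
    [[0,0,0],[17,0,0],-0.3],
    [[0,0,0],[0,0,0],0.2],
    [[0,0,0],[0,0,0],0.5],
  ],
)

```text
clock: 8.32
eef_pos: [503.4, -18.5, 104.6]
tool_rot: [0.022, 1.57, 0.04]
force: [0.3, -0.3, 0.7]
width: 22.0
```

Request:
jog_arm(
  series=[
    [[0,0,0],[0,0,0],0.7],
    [[0,0,0],[0,0,0],0.75],
    [[0,0,0],[0,0,0],0.8],
    [[0,0,0],[0,0,0],0.9],
    [[0,0,0],[0,0,0],1],
    [[0,0,0],[0,0,0],1],
  ],
)

```text
clock: 9.07
eef_pos: [503.5, -18.5, 105.0]
tool_rot: [-0.056, 1.569, -0.038]
force: [0.6, -0.1, 5.7]
width: 10.7
```

```bash
python3 - <<'E'
from h import *
s=read_state();print(s["clock"],s["eef_pos"],s["tool_rot"],s["force"],s["torque"],s["width"])
E
```

```text
9.075 [503.47005261 -18.5005179  105.03181136] [-0.05599504  1.56926397 -0.03798364] [ 0.58260526 -0.12187507  5.66595669] [-0.02321344  0.10566278 -0.03290505] 10.688757852997433
```

The grip is well centred, with a side force of about 0. I'll turn clockwise and follow the lead downwards.

Request:
jog_arm(
  series=[
    [[8,0,0],[0.2,0,0],1],
    [[8,0,0],[0.2,0,0],1],
    [[8,0,0],[0.2,0,0],1],
    [[8,0,0],[0.2,0,0],1],
    [[0,0,0],[0,0,0],1],
  ],
)

```text
clock: 9.7
eef_pos: [503.2, -19.6, 104.3]
tool_rot: [-0.343, 1.569, -0.885]
force: [-0.6, -2.5, 7.5]
width: 10.8
```

```bash
cat > st.py <<'E'
from h import *
from scipy.spatial.transform import Rotation as R
s=read_state();y=R.from_euler("xyz",s["tool_rot"]).as_matrix()[:,1]
print(s["clock"],s["eef_pos"].round(1),"yaw_y",np.degrees(np.arctan2(y[1],y[0])).round(2),"F",s["force"].round(1),"T",s["torque"].round(3),s["width"].round(1))
E
python3 st.py
```

```text
Traceback (most recent call last):
  File "st.py", line 4, in <module>
    print(s["clock"],s["eef_pos"].round(1),"yaw_y",np.degrees(np.arctan2(y[1],y[0])).round(2),"F",s["force"].round(1),"T",s["torque"].round(3),s["width"].round(1))
                                                                                                                                               ^^^^^^^^^^^^^^^^
AttributeError: 'float' object has no attribute 'round'
```

```bash
sed -i 's/,s\["width"\].round(1)/,round(s["width"],1)/' st.py; python3 st.py
```

```text
9.7 [503.2 -19.6 104.3] yaw_y 58.92 F [-0.6 -2.5  7.5] T [-0.675  0.259 -0.049] 10.8
```

Request:
jog_arm(
  series=[
    [[8,0,0],[0.2,-0.5,0],1],
    [[8,0,0],[0.2,-0.5,0.1],1],
    [[8,0,0],[0.2,-0.5,0.1],1],
    [[8,0,0],[0.2,-0.5,0.1],1],
    [[0,0,0],[0,0,0],1],
  ],
)

```text
clock: 10.32
eef_pos: [502.2, -20.6, 103.5]
tool_rot: [0.689, 1.569, -0.411]
force: [-0.3, -0.8, 8.4]
width: 10.8
```

```bash
python3 st.py
```

```text
10.325 [502.2 -20.6 103.5] yaw_y 26.95 F [-0.3 -0.8  8.4] T [-0.319  0.311 -0.035] 10.8
```

Request:
jog_arm(
  series=[
    [[8,0,0],[0.2,-0.5,0.1],1],
    [[6,0,0],[0.15,-0.4,0.1],1],
    [[0,0,0],[0,0,0],1],
  ],
)

```text
clock: 10.7
eef_pos: [501.7, -20.9, 103.2]
tool_rot: [1.202, 1.569, -0.142]
force: [-1.1, -0.8, 8.9]
width: 10.7
```

```bash
python3 st.py
```

```text
10.7 [501.7 -20.9 103.2] yaw_y 12.98 F [-1.1 -0.8  8.9] T [-0.175  0.234 -0.124] 10.7
```

Request:
jog_arm(
  series=[
    [[3,0,0],[0,-0.2,0],1],
    [[3,0,0],[0,-0.2,0],1],
    [[0,0,0],[0,0,0],1],
  ],
)

```text
clock: 11.08
eef_pos: [501.4, -20.9, 103.1]
tool_rot: [1.366, 1.569, -0.082]
force: [-0.8, -0.7, 6.6]
width: 11.0
```

```bash
python3 st.py
```

```text
11.075 [501.4 -20.9 103.1] yaw_y 7.01 F [-0.8 -0.7  6.6] T [-0.132  0.055 -0.144] 11.0
```

Request:
jog_arm(
  series=[
    [[2,0,0],[0,0,0],1],
    [[2,0,0],[0,0,0],1],
    [[0,0,0],[0,0,0],1],
  ],
)

```text
clock: 11.45
eef_pos: [501.3, -20.8, 103.1]
tool_rot: [1.058, 1.569, -0.455]
force: [0.6, -0.7, 6.9]
width: 10.7
```

```bash
python3 st.py
```

```text
11.45 [501.3 -20.8 103.1] yaw_y 3.3 F [ 0.6 -0.7  6.9] T [-0.242  0.188  1.013] 10.7
```

Torque about z jumped to 1.0 N m near yaw 3.3°, so the screw has probably seated. I'll confirm with 2° more.

Request:
jog_arm(
  series=[
    [[1,0,0],[0,0,0],1],
    [[1,0,0],[0,0,0],1],
    [[0,0,0],[0,0,0],1],
  ],
)

```text
clock: 11.82
eef_pos: [501.4, -20.8, 103.1]
tool_rot: [0.912, 1.569, -0.633]
force: [-0.8, -0.8, 7.1]
width: 10.7
```

```bash
python3 st.py
```

```text
11.825 [501.4 -20.8 103.1] yaw_y 1.45 F [-0.8 -0.8  7.1] T [-0.373  0.166  1.517] 10.7
```

Request:
jog_arm(
  series=[
    [[-2,0,0],[0,0,0],1],
    [[0,0,0],[0,0,0],1],
  ],
)

```text
clock: 12.08
eef_pos: [501.3, -20.9, 103.1]
tool_rot: [1.146, 1.569, -0.367]
force: [-0.2, -1.2, 6.4]
width: 10.7
```

```bash
python3 st.py
```

```text
12.075 [501.3 -20.9 103.1] yaw_y 3.32 F [-0.2 -1.2  6.4] T [-0.239  0.078  0.972] 10.7
```

Request:
jog_arm(
  series=[
    [[-1.5,0,0],[0,0,0],1],
    [[0,0,0],[0,0,0],1],
  ],
)

```text
clock: 12.32
eef_pos: [501.3, -20.9, 103.1]
tool_rot: [1.353, 1.569, -0.137]
force: [0.5, -1.2, 7.2]
width: 10.8
```

```bash
python3 st.py
```

```text
12.325 [501.3 -20.9 103.1] yaw_y 4.64 F [ 0.5 -1.2  7.2] T [-0.156  0.119  0.373] 10.8
```

Request:
jog_arm(
  series=[
    [[-1,0,0],[0,0,0],1],
    [[0,0,0],[0,0,0],1],
  ],
)

```text
clock: 12.58
eef_pos: [501.3, -20.9, 103.1]
tool_rot: [1.467, 1.569, -0.007]
force: [0.6, 0.1, 6.9]
width: 10.9
```

```bash
python3 st.py
```

```text
12.575 [501.3 -20.9 103.1] yaw_y 5.56 F [0.6 0.1 6.9] T [-0.124  0.067  0.033] 10.9
```

The torque tracks angle elastically, with no slip. The seat lies at tool yaw ≈6.0°, so the target after the quarter turn back is ≈96.2°. I'll turn back along the reversed path.

Request:
jog_arm(
  series=[
    [[-8,0,0],[-0.2,0.5,-0.1],1],
    [[-8,0,0],[-0.2,0.5,-0.1],1],
    [[-8,0,0],[-0.2,0.5,-0.1],1],
    [[-8,0,0],[-0.2,0.5,-0.1],1],
    [[-8,0,0],[-0.2,0.5,-0.1],1],
    [[-8,0,0],[-0.2,0.5,0],1],
    [[-8,0,0],[-0.2,0.3,0],1],
    [[0,0,0],[0,0,0],1],
  ],
)

```text
clock: 13.58
eef_pos: [503.3, -19.6, 104.4]
tool_rot: [-0.116, 1.57, -0.612]
force: [-0.9, -1.0, 5.5]
width: 10.4
```

```bash
python3 st.py
```

```text
13.575 [503.3 -19.6 104.4] yaw_y 61.59 F [-0.9 -1.   5.5] T [-0.384  0.272  0.09 ] 10.4
```

Request:
jog_arm(
  series=[
    [[-8,0,0],[-0.2,0,0],1],
    [[-8,0,0],[-0.2,0,0],1],
    [[-8,0,0],[-0.2,0,0],1],
    [[-6,0,0],[-0.2,0,0],1],
    [[-2,0,0],[0,0,0],1],
    [[0,0,0],[0,0,0],1],
    [[0,0,0],[0,0,0],1],
  ],
)

```text
clock: 14.45
eef_pos: [503.5, -18.5, 105.1]
tool_rot: [0.258, 1.57, 0.319]
force: [-0.8, 0.3, 5.3]
width: 10.8
```

```bash
python3 st.py
```

```text
14.45 [503.5 -18.5 105.1] yaw_y 93.52 F [-0.8  0.3  5.3] T [0.11  0.132 0.037] 10.8
```

Now 2.7° more, then I check with pictures.

Request:
jog_arm(
  series=[
    [[-2.7,0,0],[0,0,0],1],
    [[0,0,0],[0,0,0],1],
    [[0,0,0],[0,0,0],1],
  ],
)

```text
clock: 14.82
eef_pos: [503.5, -18.4, 105.1]
tool_rot: [0.28, 1.57, 0.389]
force: [-0.1, 0.4, 5.8]
width: 11.0
```

```bash
python3 st.py; python3 - <<'E'
from h import *
c=get_image("scene");save(c,"scene6.png",(205,165,285,235),8)
t=get_image("top");P=cloud(t);hsv=cv2.cvtColor(t["img"],cv2.COLOR_RGB2HSV)
cop=(np.abs(P[...,0]-505)<45)&(P[...,1]>-170)&(P[...,1]<50)&(hsv[...,0]<16)&(hsv[...,1]>50)&(hsv[...,2]>130)&(P[...,2]<27)&(P[...,2]>15)
print(cop.sum(),P[cop].min(0) if cop.any() else "")
P=cloud(c);hsv=cv2.cvtColor(c["img"],cv2.COLOR_RGB2HSV)
cop=(np.abs(P[...,0]-505)<45)&(P[...,1]>-170)&(P[...,1]<50)&(hsv[...,0]<16)&(hsv[...,1]>50)&(hsv[...,2]>130)&(P[...,2]<27)&(P[...,2]>15)
q=P[cop];r=cv2.minAreaRect(q[:,:2].astype(np.float32));print(r,q.min(0),"earlier centre 503.4,-66.3 size 36.8x131.9 home")
E
```

```text
14.825 [503.5 -18.4 105.1] yaw_y 96.22 F [-0.1  0.4  5.8] T [0.215 0.214 0.06 ] 11.0
96 [ 492.19673523 -129.40504627   15.29106871]
((502.7764892578125, -64.46031951904297), (37.44001007080078, 134.84249877929688), 6.206415176391602) [ 482.25017018 -132.07675486   15.51127083] earlier centre 503.4,-66.3 size 36.8x131.9 home
```

View pics/scene6.png

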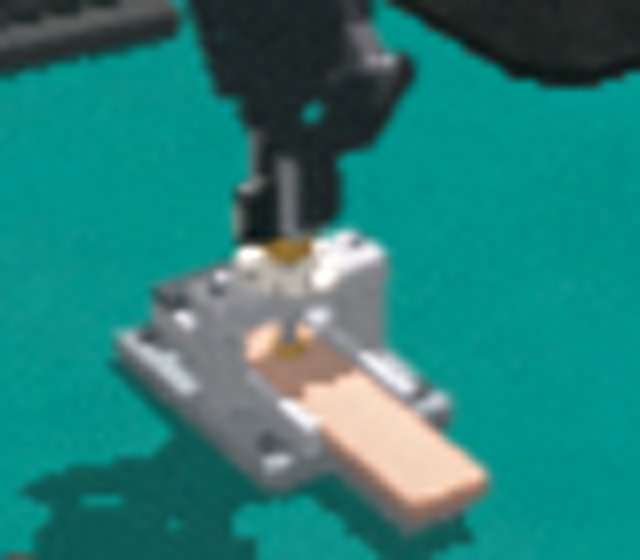

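The wing is still held between the pads at (285,200), and the bar's free end is where it was at home, y ≈ -131. Handing in.

```bash
python3 -c "
from cell import *
print(finish_job())"
```

```text
the job is handed in; nothing more can be done
None
```

The bar is home against the end stop. The thumbscrew was seated, backed off a quarter turn, and is still gripped. I handed the job in at about 15 s of the 58 s allowed; it reported no verdict.

- **Bar:** I pushed it on its free end with the fingers shut until the motion stopped and the force rose to 15 N. Afterwards the top camera put the bar centre 31.8 mm from the screw axis, against 32 mm expected. In the last picture its free end was still at about y -131.
- **Seating:** I turned the screw clockwise about 85°. The torque climbed to 1.5 N m, and its readings repeated when I unloaded, so the wing did not slip in the grip. That put the seat at a tool yaw of about 6.0°.
- **Quarter turn back:** The final tool yaw is 96.2°, about 90.2° back from the seat. I place the seat to within roughly half a degree. The wing is held at a reading of 11.0 mm, with side forces under 1 N.

**Disagreements:**
- The tool feels a steady upward force of about 6 N from the wing.
- The camera's channel direction (94.7°) differs from the seat found by feel by about 1°; I went by feel.
- The scene camera's partial outline of the bar shifted by about 2 mm between looks, which is within its accuracy.
- In the last top view the arm hid part of the bar, so that check was only partial.

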